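# Clear the corner jig and hold the tenoned block home in it

## Task

Clear the ear defenders off the corner jig by hanging them over the steel bar of the little rail, one cup each side, and let go of them. Then lay the block with the tenon flat in the jig, its side along the long fence, its plain end at the short fence, tenon pointing away, and press it firmly home into the corner. Finish still gripping it and pressing it against both fences, with everything else left where it was.

Things in the scene. Friction and masses are not known exactly. Their poses are not given: they have to be found in the camera images.
- ear_defenders: Ear defenders standing on their two cups on the jig: a stiff inverted U, 166 mm wide (x), 56 deep (y), 160 high, about 0.25 kg. Origin midway between the cups, level with their undersides; z up. Grey-black cups 76 mm high, clear gap between them 94 mm.
- crown (a point): Centre of the top of the ear defenders' crown, 160 mm above their origin. The crown is a straight black rubber pad 80 mm long (x), 32 wide (y) and 24 thick, so its flat underside is 136 mm above the origin. Grip it from above across its 32 mm (fingers closing along y), tips no deeper than 20 mm so that they stay clear of the bar.
- rail: Fixed hanging rail: a steel bar 16 mm thick, 230 mm long, level along its y between two wooden posts 155 mm high (centres at y = -125 and +125 mm, each 24 x 20 mm on a foot 50 x 40 x 12 mm). Origin on the bench under the bar's middle; z up; the bar's axis is 152 mm and its top 160 mm above the bench.
- bar_mid (a point): The middle of the bar's axis.
- jig: Fixed corner jig: a plywood base 220 (x) x 180 (y) x 18 mm lying on the bench, with two wooden fences 18 mm thick that stand 18 mm above the base. The long fence runs along x on the base's -y edge, the short fence along y on its -x edge. Origin at the centre of the base's underside; z up.
- corner (a point): The inner corner: where the lines of the two fences' inner faces meet, on the top of the base (18 mm above the bench); same axes as the jig. The free space of the jig lies towards +x and +y from it.
- long_fence: The long fence, 192 x 18 x 18 mm. Its inner face looks to the jig's +y. Origin at the centre of its underside.
- short_fence: The short fence, 150 x 18 x 18 mm. Its inner face looks to the jig's +x. Origin at the centre of its underside. A gap of 10 mm between the two fences at the very corner is left for dust.
- tenon_block: Light wooden block with a tenon, about 0.2 kg, lying flat: body 95 mm long (x), 56 wide (y), 45 high; from its +x end sticks a tenon 30 mm long, 36 wide, 15 thick at mid height. Origin at the centre of the body's underside; z up. Home in the jig its x runs along the jig's x, same way, and its origin is 47.5 mm (x) and 28 mm (y) from the inner corner.
- tenon_tip (a point): The centre of the tenon's end face, 77.5 mm along x from the block's origin and 22.5 mm above its underside.
- plain_block: Bystander: plain wooden block without a tenon, 85 x 56 x 45 mm; it and the tenoned block may lie in either of two places.
- mallet: Bystander: wooden mallet lying down, head 65 x 115 x 70 mm, about 260 mm long.
- folding_rule: Bystander: folded rule, 235 x 37 x 16 mm.
- sanding_block: Bystander: cork sanding block, 70 x 110 x 34 mm.
- screwdriver: Bystander: screwdriver lying down.
- glue_bottle: Bystander: white bottle, 60 mm thick and 170 mm high.
- pencil_mug: Bystander: white mug, 80 mm wide and 90 mm high.

How it is judged:
By the outcome, as a careful person would: the job done as asked, in the order asked, and still so for the second after the job is handed in, while the arm keeps its last pose, push and grip.
It also fails if it takes over 66 s, if anything falls off the work surface, if the arm or the gripper's body presses on something with over 40 N, if the wrist force passes 120 N, or if a joint passes its speed limit or range.

## Robot

A 6-joint arm with a two-finger parallel gripper is mounted at the origin on the work surface. World frame = base frame: x ahead of the robot, y to its left, z up, the work surface at z = 0. Lengths are in mm, angles in degrees, forces in N, time in s.
With the tool pointing down it reaches from about 350 to 850 mm from the base axis. Payload 8.1 kg.
Tool frame: the origin (TCP) lies midway between the tips of the shut fingers; the grasp point (between the pads) lies 19 mm behind it; z points along the fingers, y is the line along which they close (so a half turn about z gives the same grasp; the last joint's range is limited). The gripper opens to 85 mm and grips with 20 to 120 N. Pads are 22 mm wide; open, the fingers measure 114 mm over their backs; the gripper's body (76 mm by 85 mm) begins 54 mm behind the grasp point. The pads swing forward as they close: fully open they stand 13 mm farther back than shut.
Start: joints at [-76.112, 7.471, 85.268, -0, 87.261, -4.893], TCP at [193.197, -568.05, 231.292] pointing down, gripper open.
Joint ranges: [-169.43, 169.43], [-51.17, 129.36], [1.28, 143.12], [-76.62, 256.62], [0, 156.53], [-152.29, 152.29]. Speed limits (degrees/s): [136.94, 136.94, 159.86, 180, 180, 180].

## Interface

Orientations are given as [roll, pitch, yaw] about the fixed x, y, z axes, in that order (R = Rz(yaw) Ry(pitch) Rx(roll)).
In Python, from bench import r, optics, workorder gives the robot as it stands.
- The arm moves only by the shell command python3 -m handwheel 'ROWS' [FORCE]. ROWS is rows parted by semicolons, their numbers by spaces, 1 to 8 of them, each of 7 numbers: a rotation vector rx, ry, rz in degrees, then dx, dy, dz in mm, then the finger opening in mm; each row is the pose to reach, as a shift and turn from the pose commanded when the command began, along the tool's axes at that moment; what a row does not reach only later rows make up. A row lasts 1/8 s, in which the tool goes at most 62.5 mm and 10.7 degrees, less where a joint would pass 70% of its speed; a pose out of reach is approached as far as the arm can. The fingers move at their own pace and stop on an object; FORCE is the grip in N (left out, the last holds). Time passes only in rows, so rows that do not move let the fingers close. It prints the time, the measured TCP pose, the force, the opening and the grip force at its end.
- r.sense(): the state, without advancing time (a new reading comes with each control period).
- optics.snapshot(name): name is "scene" or "top"; returns a dict with "pixels" (384x512x3 uint8, blue, green, red), "fx", "fy", "cx", "cy" (pixels), "pose" (4x4, takes a point from camera to world coordinates). Camera axes: x right, y up, looking along -z (the intrinsics and any distortion apply to the point x, -y, -z); pixel columns grow to the right and rows downward; lengths in mm; the calibration is good to about 2 mm. A picture is of the moment at which its call begins. There is no depth.
- workorder.hand_in(): hands the job in; it is judged then, once.
The state is a dict: "time": time; "joint_pos": joint angles; "qd": joint speeds; "joint_efforts": joint torques, N m; "tool_pos": TCP position; "tcp_rot": TCP orientation; "ft_force": force on the tool from outside, world axes, zero at the start; "wrist_torque": the same for the moment, N m; "finger_gap": finger opening in mm; "grip_force": force on a finger pad.
Only numpy, scipy, OpenCV 4.12 (cv2) and the standard library are available. Lean on these libraries where they do the work, as an engineer would, in place of code of your own. Each camera call takes 0.05 s, during which the arm holds its last target. There are 200 camera calls.

## Working session

There is one attempt and no reset: what is moved stays moved. The work goes in short steps, Python scripts to look and compute and a shell command to move; the robot and the scene stay as the last step left them, time stands still between calls to the robot, and variables do not carry over. Pictures are saved under pics/ and viewed, at most 10 in all, crops included, and the job is handed in when it is done.

```bash
mkdir -p pics
python3 - <<'E'
from bench import r, optics
import cv2,numpy as np
for n in("scene","top"):
    s=optics.snapshot(n); cv2.imwrite(f"pics/{n}0.png",s["pixels"])
    cv2.imwrite(f"pics/{n}0b.png",cv2.resize(s["pixels"],(800,600),interpolation=cv2.INTER_CUBIC))
    print({k:v for k,v in s.items() if k!="pixels"})
print(r.sense())
E
```

```text
{'fx': 387.48095950957656, 'fy': 387.48095950957656, 'cx': 253.46856678639776, 'cy': 187.59589183968308, 'pose': array([[-4.32925285e-02, -8.12856028e-01,  5.80853540e-01,
         1.20886353e+03],
       [ 9.99056364e-01, -3.31958507e-02,  2.80074539e-02,
         3.44930831e+01],
       [-3.48410028e-03,  5.81517939e-01,  8.13526120e-01,
         1.03105528e+03],
       [ 0.00000000e+00,  0.00000000e+00,  0.00000000e+00,
         1.00000000e+00]])}
{'fx': 369.6132921391071, 'fy': 369.6132921391071, 'cx': 253.3307545945969, 'cy': 191.64850387047954, 'pose': array([[-2.69925158e-02,  9.93769610e-01, -1.08135873e-01,
         4.41457857e+02],
       [-9.99218902e-01, -2.99461788e-02, -2.57839540e-02,
         1.19389667e+01],
       [-2.88615661e-02,  1.07355434e-01,  9.93801701e-01,
         1.17484382e+03],
       [ 0.00000000e+00,  0.00000000e+00,  0.00000000e+00,
         1.00000000e+00]])}
{'time': 0.1, 'joint_pos': array([-7.61102125e+01,  7.51242667e+00,  8.53231872e+01,  1.16105524e-03,
        8.72597654e+01, -4.89339389e+00]), 'qd': array([-0.04400539, -0.02778651, -0.26750024,  0.02956484,  0.06753486,
        0.03718527]), 'joint_efforts': array([ 1.61785847e-03, -5.70954108e+01, -5.01940084e+01, -1.38948299e-04,
        8.13876599e-03,  4.11422900e-05]), 'tool_pos': array([ 193.10074418, -567.56554641,  230.33074234]), 'tcp_rot': array([-1.79905067e+02, -9.29144589e-03,  1.87831172e+01]), 'ft_force': array([ 0.42559034,  0.62646378, -0.3123586 ]), 'wrist_torque': array([-0.00021015,  0.02492858, -0.04150332]), 'grip_force': 0.0, 'finger_gap': 85.4152605429724}
```

View pics/scene0b.png

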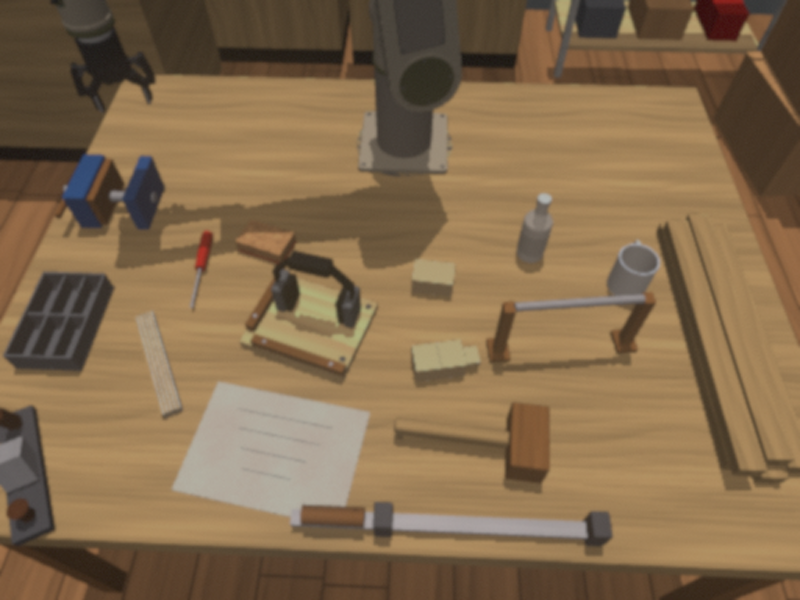

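View pics/top0b.png

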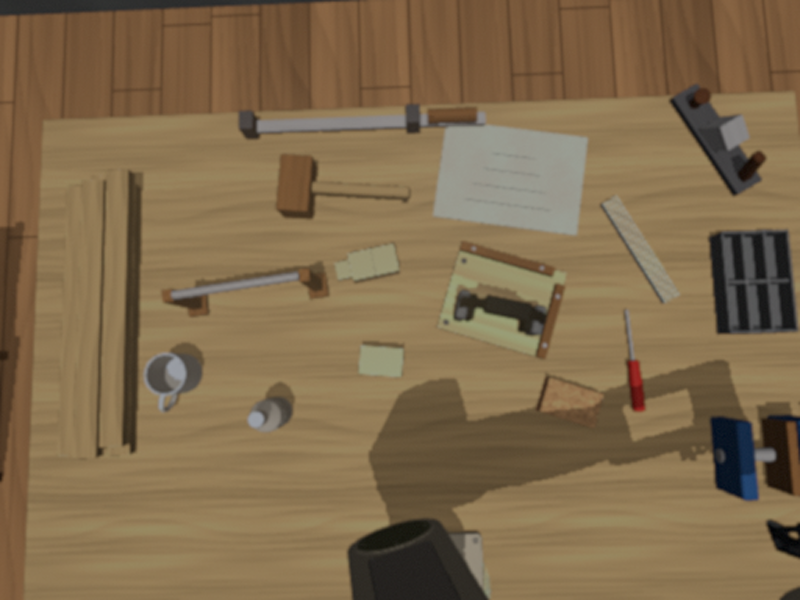

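Scene view (800x600 scale): the ear defenders stand on the jig at (318,285). The rail bar runs from (512,305) to (650,298), the tenon block is at (445,357) and the plain block at (433,278). In the top view the jig's inner corner is at about (553,282), with the long fence along its upper edge. The block is at (370,263) with its tenon to the left, and the bar runs (172,295)-(300,277).

```bash
cat > h.py <<'E'
import numpy as np,cv2
from bench import r,optics
def ray(s,px,z):
    px=np.atleast_2d(np.asarray(px,float)); P=s["pose"]
    d=np.c_[(px[:,0]-s["cx"])/s["fx"],-(px[:,1]-s["cy"])/s["fy"],-np.ones(len(px))]@P[:3,:3].T
    o=P[:3,3]; return o+d*((z-o[2])/d[:,2])[:,None]
def proj(s,p):
    q=(np.atleast_2d(p)-s["pose"][:3,3])@s["pose"][:3,:3]
    return np.c_[s["cx"]+s["fx"]*q[:,0]/-q[:,2],s["cy"]+s["fy"]*q[:,1]/q[:,2]]
E
python3 - <<'E'
import cv2,numpy as np
t=cv2.imread("pics/top0.png");s=cv2.imread("pics/scene0.png")
def crop(im,x,y,w,h):
    c=cv2.resize(im[y:y+h,x:x+w],None,fx=4,fy=4,interpolation=cv2.INTER_NEAREST)
    for i in range(0,w,10): cv2.putText(c,str(x+i),(i*4,8),0,.3,(0,0,255)) ; c[::2,i*4]=(0,0,255) if i%50==0 else c[::2,i*4]
    for i in range(0,h,10): cv2.putText(c,str(y+i),(0,i*4+4),0,.3,(255,0,0))
    return c
a=np.hstack([crop(t,275,152,100,80),crop(s,150,155,100,80)])
b=np.hstack([crop(t,100,155,160,50)[:, :640],np.zeros((200,160,3),np.uint8)])
c=np.hstack([crop(s,255,180,170,55)[:,:680],np.zeros((220,120,3),np.uint8)])
m=np.vstack([a,b,c]);m=m[:,:800];print(m.shape);
cv2.imwrite("pics/m.png",cv2.resize(m,(800,600)) if m.shape[0]>600 else m)
cv2.imwrite("pics/m1.png",a); cv2.imwrite("pics/m2.png",np.vstack([b,c]))
ht=cv2.cvtColor(t,cv2.COLOR_BGR2HSV);hs=cv2.cvtColor(s,cv2.COLOR_BGR2HSV)
for n,x,y in [("block",240,168),("tenon",219,173),("bench",240,195),("base",300,175),("fence",320,165),("sfence",353,210),("crown",320,197),("bar",150,186),("plain",244,230)]: print(n,ht[y,x])
for n,x,y in [("block",278,226),("bench",330,250),("base",185,205),("fence",190,225),("crown",200,168),("bar",370,193),("plain",278,174),("sfence",166,200)]: print("s",n,hs[y,x])
E
```

```text
(740, 800, 3)
block [ 26  62 152]
tenon [ 26  62 153]
bench [ 19 104 147]
base [ 21  87 153]
fence [ 14 141 105]
sfence [ 16 133 113]
crown [21 76 47]
bar [ 18  97 139]
plain [ 31  53 155]
s block [ 23  77 176]
s bench [ 18 116 169]
s base [ 18 104 140]
s fence [ 15 139 119]
s crown [19 76 54]
s bar [  4  14 145]
s plain [ 21  84 176]
s sfence [ 14 137 108]
```

View pics/m1.png

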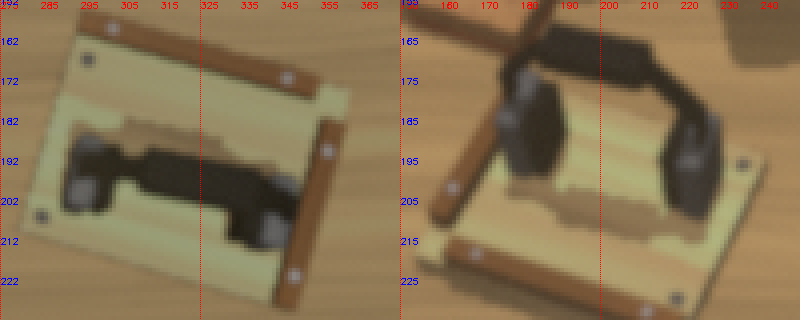

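View pics/m2.png

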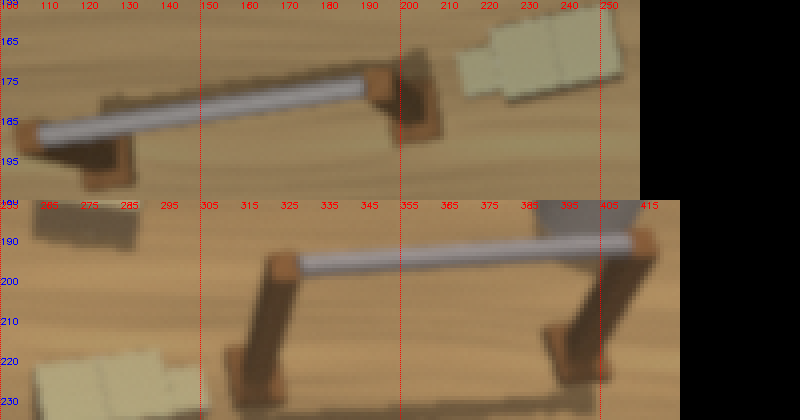

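The montage shows, in the top view, the crown's left end at about (311,194) and right end near (339,203). The fences are brown strips, the bar runs (108,187)-(190,175) and the block body spans about (222-255, 157-180). In the scene view the crown spans cols 185-213 and the bar runs (330,197)-(412,190).

Run:
```python
from h import *
S={n:optics.snapshot(n) for n in("top","scene")}
H={n:cv2.cvtColor(S[n]["pixels"],cv2.COLOR_BGR2HSV).astype(int) for n in S}
def roi(m,x0,x1,y0,y1):
    o=np.zeros(m.shape,np.uint8);o[y0:y1,x0:x1]=m[y0:y1,x0:x1];return o
def rects(m,amin=30):
    cs,_=cv2.findContours(m,cv2.RETR_EXTERNAL,cv2.CHAIN_APPROX_NONE)
    return [c[:,0] for c in cs if cv2.contourArea(c)>amin]
def show(tag,s,c,z):
    w=ray(s,c,z)[:,:2].astype(np.float32); (cx,cy),(a,b),an=cv2.minAreaRect(w)
    bp=cv2.boxPoints(((cx,cy),(a,b),an)); e=max((bp[1]-bp[0],bp[2]-bp[1]),key=np.linalg.norm)
    print(tag,np.round([cx,cy,max(a,b)+3,min(a,b)+3,np.degrees(np.arctan2(e[1],e[0]))%180],1))
h=H["top"]; hue,sat,v=h[...,0],h[...,1],h[...,2]
for c in rects(roi((sat>118)&(v<125)&(v>80),278,372,150,235)): show("fence top",S["top"],c,36)
for c in rects(roi((hue>=23)&(sat<85)&(v>120),210,262,150,185)): show("block top (with tenon)",S["top"],c,45)
m=roi((hue>=23)&(sat<85)&(v>120),210,262,150,185)
for c in rects(cv2.morphologyEx(m,cv2.MORPH_OPEN,np.ones((15,15),np.uint8))): show("body top",S["top"],c,45)
for n,R in(("top",(100,200,165,195)),("scene",(325,415,185,202))):
    q=H[n]; m=roi((q[...,1]<50)&(q[...,2]>90),*R)
    for c in rects(m):
        vx,vy,x0,y0=cv2.fitLine(np.argwhere(m)[:,::-1].astype(np.float32),cv2.DIST_HUBER,0,.01,.01).ravel()
        xs=np.array([c[:,0].min()-.5,c[:,0].max()+.5]); p=np.c_[xs,y0+(xs-x0)*vy/vx]
        w=ray(S[n],p,155);print("bar",n,p.round(1).tolist(),w.round(1).tolist(),np.linalg.norm(w[1]-w[0]).round(1),"yaw",np.degrees(np.arctan2(*(w[0]-w[1])[1::-1])).round(1)) 
for n,R in(("top",(284,352,180,216)),("scene",(172,236,156,195))):
    g=roi(H[n][...,2]<72,*R); o=cv2.morphologyEx(g,cv2.MORPH_OPEN,cv2.getStructuringElement(2,(9,9)))
    for x in range(R[0],R[1],2):
        k=np.flatnonzero(g[:,x]); ko=np.flatnonzero(o[:,x])
        if len(k): print(n[0],x,k.min(),k.max(),ko[[0,-1]] if len(ko) else "",end=" | ")
    print()
m=(roi((hue>=23)&(sat<88)&(v>120),275,370,150,232))
p=np.argwhere(m)[:,::-1]; hull=cv2.convexHull(p.astype(np.int32))
show("base hull",S["top"],hull[:,0],18)
```

```text
fence top [ 514.1 -259.6  151.    22.   161.5]
fence top [ 641.6 -182.6  134.    21.    72.4]
block top (with tenon) [639.3  98.9 125.2  58.2 100.6]
body top [641.3  88.4  93.2  56.5  88.5]
bar top [[109.5, 188.5], [190.5, 175.9]] [[573.4, 442.4, 155.0], [602.2, 213.3, 155.0]] 230.9 yaw 97.2
bar scene [[329.5, 196.4], [412.5, 188.9]] [[604.3, 213.2, 155.0], [569.7, 444.3, 155.0]] 233.7 yaw -81.5
t 292 195 203  | t 294 189 196  | t 296 189 196 [190 196] | t 298 189 204 [190 196] | t 300 189 203 [189 197] | t 302 189 201 [190 196] | t 304 189 196 [190 196] | t 306 191 195  | t 308 192 196  | t 310 191 198 [191 198] | t 312 190 199 [191 199] | t 314 190 199 [190 199] | t 316 190 200 [190 200] | t 318 190 200 [190 200] | t 320 191 201 [191 201] | t 322 191 201 [191 201] | t 324 192 202 [192 202] | t 326 192 202 [192 202] | t 328 192 202 [192 202] | t 330 193 203 [193 203] | t 332 193 211 [193 204] | t 334 194 211 [194 207] | t 336 194 212 [194 207] | t 338 194 213 [195 207] | t 340 196 213 [196 207] | t 342 196 205 [196 205] | t 344 198 205 [198 204] | t 346 199 207 [200 202] | t 348 200 207  | 
s 176 172 191  | s 178 169 194 [187 193] | s 180 167 194 [183 193] | s 182 165 194 [180 194] | s 184 165 194 [180 194] | s 186 164 194 [164 193] | s 188 162 194 [163 193] | s 190 162 189 [162 189] | s 192 162 172 [162 172] | s 194 163 173 [163 173] | s 196 164 173 [164 173] | s 198 164 174 [164 174] | s 200 164 174 [164 174] | s 202 165 174 [165 174] | s 204 165 175 [165 175] | s 206 166 175 [166 175] | s 208 166 176 [166 176] | s 210 166 175 [167 175] | s 212 170 175 [170 173] | s 214 172 176  | s 216 174 194  | s 218 176 194  | s 220 177 192  | s 222 179 191  | s 224 181 192  | s 226 184 194  | s 228 189 194  | 
base hull [ 561.7 -168.9  223.1  180.3   71.6]
```

Run:
```python
from h import *
S={n:optics.snapshot(n) for n in("top","scene")}
c=ray(S["top"],[325,196.6],160)[0];print(c)
for n,a,b in(("top",(314,194.8),(334,199.2)),("scene",(192,167),(208,171))):
    w=ray(S[n],[a,b],155); d=w[0]-w[1]; print(n,w.round(1).tolist(),np.degrees(np.arctan2(d[1],d[0]))%180)
# predicted crown corners in views
for yaw in (71.8,78):
  C,Sn=np.cos(np.radians(yaw)),np.sin(np.radians(yaw))
  L=np.array([[x,y,z] for z in(0,-24) for x,y in((-40,-16),(40,-16),(40,16),(-40,16))])
  W=np.c_[c[0]+C*L[:,0]-Sn*L[:,1],c[1]+Sn*L[:,0]+C*L[:,1],160+18+L[:,2]]
  for z in(0,18):
    c2=ray(S["top"],[325,196.6],160+z)[0]; W2=W.copy(); W2[:,:2]+=c2[:2]-c[:2]; W2[:,2]+=z-18
    for n in S: print(yaw,z,n,proj(S[n],W2).round(1).tolist(),c2.round(1))
```

```text
[ 532.30070964 -157.97301694  160.        ]
top [[538.6, -128.9, 155.0], [524.8, -183.1, 155.0]] 75.73000075028793
scene [[517.5, -176.4, 155.0], [530.2, -128.5, 155.0]] 75.1086790915247
71.8 0 top [[340.7, 195.2], [312.5, 186.9], [309.3, 198.0], [337.6, 206.3], [338.9, 196.0], [311.4, 188.0], [308.3, 198.8], [335.9, 206.9]] [ 532.3 -158.   160. ]
71.8 0 scene [[182.4, 170.4], [207.9, 178.3], [212.6, 169.9], [187.4, 162.3], [183.6, 175.5], [208.7, 183.3], [213.3, 175.0], [188.5, 167.5]] [ 532.3 -158.   160. ]
71.8 18 top [[341.0, 195.1], [312.3, 186.8], [309.0, 198.1], [337.8, 206.5], [339.2, 196.0], [311.1, 187.8], [308.0, 198.9], [336.1, 207.1]] [ 530.7 -155.   178. ]
71.8 18 scene [[182.6, 166.1], [208.4, 174.0], [213.1, 165.5], [187.6, 157.9], [183.8, 171.3], [209.2, 179.1], [213.9, 170.8], [188.8, 163.2]] [ 530.7 -155.   178. ]
78 0 top [[340.4, 193.5], [311.5, 188.3], [309.6, 199.7], [338.6, 204.9], [338.7, 194.4], [310.4, 189.3], [308.5, 200.4], [336.9, 205.6]] [ 532.3 -158.   160. ]
78 0 scene [[182.3, 171.7], [209.0, 177.3], [212.5, 168.6], [186.2, 163.3], [183.6, 176.8], [209.8, 182.3], [213.3, 173.7], [187.4, 168.4]] [ 532.3 -158.   160. ]
78 18 top [[340.7, 193.4], [311.3, 188.2], [309.3, 199.8], [338.8, 205.1], [338.9, 194.3], [310.2, 189.2], [308.3, 200.5], [337.1, 205.7]] [ 530.7 -155.   178. ]
78 18 scene [[182.5, 167.4], [209.6, 172.9], [213.1, 164.3], [186.4, 158.9], [183.8, 172.6], [210.4, 178.1], [213.8, 169.5], [187.6, 164.2]] [ 530.7 -155.   178. ]
```

```bash
cat > go.py <<'E'
import sys,numpy as np
from bench import r
from scipy.spatial.transform import Rotation as R
# usage: go.py x y z yaw -> rotvec and shift in tool axes
g=list(map(float,sys.argv[1:5])); s=r.sense()
T=R.from_euler("xyz",s["tcp_rot"],degrees=True); G=R.from_euler("xyz",[180,0,g[3]],degrees=True)
print("rotvec",(T.inv()*G).as_rotvec(degrees=True).round(1),"shift",T.inv().apply(np.array(g[:3])-s["tool_pos"]).round(1))
print("t",round(s["time"],2),s["tool_pos"].round(1),s["tcp_rot"].round(1),"gap",round(s["finger_gap"],1),"F",s["ft_force"].round(1),"grip",round(s["grip_force"],1))
E
python3 go.py 531 -155.5 235 75.5; python3 -m handwheel --help 2>&1 | head -5
```

```text
rotvec [ -0.   -0.  -56.7] shift [ 452.6 -281.6   -3.9]
t 0.3 [ 193.2 -567.9  230.9] [-180.    -0.    18.8] gap 85.6 F [ 0.4 -0.3  0.3] grip 0.0
Traceback (most recent call last):
ValueError: could not convert string to float: '--help'
```

```bash
python3 -m handwheel '0 0 -7 50 -31 -4 85;0 0 -14 105 -65 -4 85;0 0 -21 160 -100 -4 85;0 0 -28 215 -134 -4 85;0 0 -35 270 -168 -4 85;0 0 -42 325 -202 -4 85;0 0 -49 380 -236 -4 85;0 0 -56.7 420 -261 -4 85'; python3 -m handwheel '0 0 0 0 0 0 85;0 0 0 0 0 0 85'; python3 go.py 531 -155.5 235 75.5
```

```text
time: 1.3
tool_pos: [507.9, -183.9, 235.5]
tcp_rot: [180.0, 0.0, 75.7]
ft_force: [0.6, 0.0, 0.8]
finger_gap: 84.8
grip_force: 0.0
time: 1.55
tool_pos: [506.7, -185.6, 235.1]
tcp_rot: [-180.0, 0.0, 75.5]
ft_force: [0.6, -0.4, -0.2]
finger_gap: 85.0
grip_force: 0.0
rotvec [-0.  0. -0.] shift [35.2 16.   0.1]
t 1.55 [ 506.7 -185.6  235.1] [-180.     0.    75.5] gap 85.0 F [ 0.6 -0.4 -0.2] grip 0.0
```

```bash
python3 -m handwheel '0 0 0 35 16 0 85;0 0 0 35 16 0 85;0 0 0 35 16 30 85;0 0 0 35 16 55 85;0 0 0 35 16 75 85;0 0 0 35 16 75 85;0 0 0 35 16 75 85' 50; python3 go.py 531 -155.5 160 75.5
python3 - <<'E'
from h import *
a=optics.snapshot("top")["pixels"][140:240,270:375];b=optics.snapshot("scene")["pixels"][120:220,140:245]
cv2.imwrite("pics/g1.png",cv2.resize(np.hstack([a,b]),(800,381)))
E
```

```text
time: 2.42
tool_pos: [531.4, -156.5, 161.3]
tcp_rot: [179.9, 0.0, 75.4]
ft_force: [0.3, -0.1, 0.3]
finger_gap: 84.9
grip_force: 0.0
rotvec [ 0.1  0.  -0.1] shift [ 0.9 -0.6  1.3]
t 2.42 [ 531.4 -156.5  161.3] [179.9   0.   75.4] gap 84.9 F [ 0.3 -0.1  0.3] grip 0.0
```

View pics/g1.png

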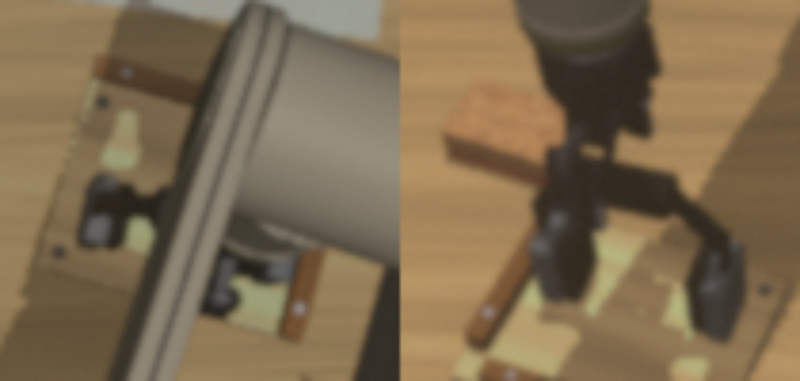

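The picture shows the open gripper over the crown; in the right half its near finger seems to stand at about (575,180), left of the crown's middle at (621,179). I'll check this by projection.

Run:
```python
from h import *
s=optics.snapshot("scene"); st=r.sense(); p=st["tool_pos"]; ty=np.array([.968,-.25,0])
for k in(-50,0,50):
  for dz in (0,20,73): 
    q=proj(s,p+k*ty+[0,0,dz+8])[0]; print(k,dz,q.round(1),((q-[140,120])*3.81+[400,0]).round())
```

```text
-50 0 [204.1 155. ] [644. 134.]
-50 20 [203.3 150.5] [641. 116.]
-50 73 [201.2 137.8] [633.  68.]
0 0 [197.7 167.9] [620. 183.]
0 20 [196.8 163.5] [616. 166.]
0 73 [194.4 151. ] [607. 118.]
50 0 [191.  181.5] [594. 234.]
50 20 [190.  177.1] [590. 218.]
50 73 [187.2 164.9] [580. 171.]
```

Projected fingertips at (594,234) and (644,134) match what is seen, so the grasp is centred. Closing.

```bash
python3 -m handwheel '0 0 0 0 0 1 25;0 0 0 0 0 1 25;0 0 0 0 0 1 25;0 0 0 0 0 1 25;0 0 0 0 0 1 25;0 0 0 0 0 1 25;0 0 0 0 0 1 25;0 0 0 0 0 1 25' 60; python3 go.py 531 -155.5 160 75.5
```

```text
time: 3.58
tool_pos: [531.2, -155.9, 159.6]
tcp_rot: [180.0, 0.0, 75.5]
ft_force: [-1.0, 0.7, 5.3]
finger_gap: 30.4
grip_force: 60.7
rotvec [ 0.  0. -0.] shift [ 0.4 -0.3 -0.4]
t 3.58 [ 531.2 -155.9  159.6] [180.    0.   75.5] gap 30.4 F [-1.   0.7  5.3] grip 60.7
```

```bash
python3 -m handwheel '0 0 0 0 0 -15 25;0 0 0 0 0 -40 25;0 0 0 0 0 -70 25;0 0 0 0 0 -105 25;0 0 0 0 0 -140 25;0 0 0 0 0 -170 25;0 0 0 0 0 -185 25;0 0 0 0 0 -185 25'; python3 go.py 587.5 328.3 345 7.8
```

```text
time: 4.58
tool_pos: [531.4, -156.0, 345.1]
tcp_rot: [179.9, 0.0, 75.5]
ft_force: [0.3, 0.6, -4.4]
finger_gap: 30.7
grip_force: 60.0
rotvec [ 0.1 -0.  67.7] shift [ 4.829e+02 -6.710e+01 -1.000e-01]
t 4.58 [ 531.4 -156.   345.1] [179.9   0.   75.5] gap 30.7 F [ 0.3  0.6 -4.4] grip 60.0
```

```bash
python3 -m handwheel '0 0 4 16 -2 0 25;0 0 8 45 -6 0 25;0 0 13 80 -11 0 25;0 0 19 120 -17 0 25;0 0 24 160 -22 0 25;0 0 28 195 -27 0 25;0 0 32 225 -31 0 25;0 0 34 241 -33 0 25'; python3 go.py 587.5 328.3 345 7.8
```

```text
time: 5.58
tool_pos: [558.8, 87.4, 341.8]
tcp_rot: [-179.9, 0.2, 41.5]
ft_force: [0.4, 0.3, -2.6]
finger_gap: 30.5
grip_force: 60.0
rotvec [-0.1  0.2 33.7] shift [ 181.1 -161.5   -3.3]
t 5.58 [558.8  87.4 341.8] [-179.9    0.2   41.5] gap 30.5 F [ 0.4  0.3 -2.6] grip 60.0
```

```bash
python3 -m handwheel '0 0 4 12 -11 0 25;0 0 8 33 -30 0 25;0 0 13 63 -56 0 25;0 0 18 95 -85 0 25;0 0 23 125 -112 0 25;0 0 27 152 -135 0 25;0 0 31 171 -153 0 25;0 0 33.7 180 -160.5 -3 25'; python3 -m handwheel '0 0 0 0 0 0 25;0 0 0 0 0 0 25;0 0 0 0 0 0 25'; python3 go.py 587.5 328.3 345 7.8;  python3 - <<'E'
from h import *
S={n:optics.snapshot(n) for n in("top","scene")}
a=S["top"]["pixels"][130:230,90:210];b=S["scene"]["pixels"][100:230,300:430]
cv2.imwrite("pics/g2.png",np.hstack([cv2.resize(a,(400,333)),cv2.resize(b,(400,400))[:333]]))
p=r.sense()["tool_pos"]
for k in(-83,83):print(proj(S["scene"],p+[k*.99,k*.136,-159+38]))
E
```

```text
time: 6.58
tool_pos: [587.1, 326.6, 343.7]
tcp_rot: [179.9, 0.3, 7.8]
ft_force: [0.1, -0.5, -3.2]
finger_gap: 30.6
grip_force: 60.0
time: 6.95
tool_pos: [588.1, 324.4, 346.9]
tcp_rot: [180.0, 0.0, 7.8]
ft_force: [-0.6, 0.2, -2.3]
finger_gap: 30.8
grip_force: 60.0
rotvec [ 0.  0. -0.] shift [-0.  -4.   1.9]
t 6.95 [588.1 324.4 346.9] [180.    0.    7.8] gap 30.8 F [-0.6  0.2 -2.3] grip 60.0
[[367.93809088 153.03543859]]
[[385.6446786  203.84555823]]
```

View pics/g2.png

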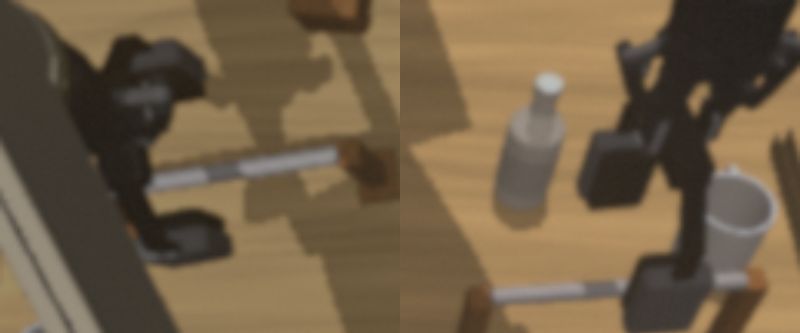

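Both cups are visible astride the bar line (near cup (665,295), far cup (613,170), bar at rows 285-300), and the projection agrees. Lowering.

```bash
python3 -m handwheel '0 0 0 0 -3 15 25;0 0 0 0 -3 40 25;0 0 0 0 -3 70 25;0 0 0 0 -3 100 25;0 0 0 0 -3 130 25;0 0 0 0 -3 155 25;0 0 0 0 -3 172 25;0 0 0 0 -3 176 25'; python3 -m handwheel '0 0 0 0 0 0 25;0 0 0 0 0 0 25'; python3 go.py 587.5 328.3 166 7.8
```

```text
time: 8.05
tool_pos: [586.7, 327.8, 169.3]
tcp_rot: [180.0, 0.2, 7.8]
ft_force: [-0.1, -0.7, -3.4]
finger_gap: 30.6
grip_force: 59.9
time: 8.3
tool_pos: [588.5, 328.6, 173.0]
tcp_rot: [-180.0, -0.1, 7.8]
ft_force: [0.4, -0.0, -2.8]
finger_gap: 30.5
grip_force: 59.9
rotvec [-0.  -0.1 -0. ] shift [-1.   0.2  7. ]
t 8.3 [588.5 328.6 173. ] [-1.8e+02 -1.0e-01  7.8e+00] gap 30.5 F [ 0.4 -0.  -2.8] grip 59.9
```

```bash
python3 -m handwheel '0 0 0 0 0 2 25;0 0 0 0 0 3 25;0 0 0 0 0 4 25;0 0 0 0 0 4 25'; python3 -m handwheel '0 0 0 0 0 1 25;0 0 0 0 0 2 25;0 0 0 0 0 2 25;0 0 0 0 0 2 25';python3 -m handwheel '0 0 0 0 0 .5 25;0 0 0 0 0 1 25;0 0 0 0 0 1 25;0 0 0 0 0 1 25'
```

```text
time: 8.8
tool_pos: [587.6, 328.1, 167.1]
tcp_rot: [180.0, 0.0, 7.8]
ft_force: [-0.8, -0.1, -3.4]
finger_gap: 30.6
grip_force: 59.9
time: 9.3
tool_pos: [587.7, 328.2, 165.6]
tcp_rot: [-180.0, -0.0, 7.8]
ft_force: [-1.5, -0.4, -0.2]
finger_gap: 30.8
grip_force: 60.3
time: 9.8
tool_pos: [587.8, 328.2, 165.5]
tcp_rot: [-180.0, -0.0, 7.8]
ft_force: [-4.0, -1.3, 6.2]
finger_gap: 30.9
grip_force: 61.2
```

```bash
python3 -m handwheel '0 0 0 0 0 -.6 25;0 0 0 0 0 -.6 40;0 0 0 0 0 -.6 60;0 0 0 0 0 -.6 75;0 0 0 0 0 -.6 75;0 0 0 0 0 -.6 75;0 0 0 0 0 -.6 75'; python3 -m handwheel '0 0 0 0 0 -5 75;0 0 0 0 0 -20 75;0 0 0 0 0 -45 75;0 0 0 0 0 -80 75;0 0 0 0 0 -115 75;0 0 0 0 0 -130 75;0 0 0 0 0 -130 75'; python3 go.py 642 84.2 200 100.6
```

```text
time: 10.68
tool_pos: [587.7, 328.2, 164.9]
tcp_rot: [-180.0, -0.0, 7.8]
ft_force: [-0.2, -0.6, -0.8]
finger_gap: 74.8
grip_force: 0.0
time: 11.55
tool_pos: [588.3, 328.5, 296.7]
tcp_rot: [-179.9, -0.2, 7.8]
ft_force: [-0.2, -0.2, -0.5]
finger_gap: 75.2
grip_force: 0.0
rotvec [  0.1  -0.2 -92.8] shift [ 19.8 249.4  96.5]
t 11.55 [588.3 328.5 296.7] [-179.9   -0.2    7.8] gap 75.2 F [-0.2 -0.2 -0.5] grip 0.0
```

```bash
python3 -m handwheel '0 0 -7 3 25 0 75;0 0 -15 6 65 0 75;0 0 -23 9 105 0 75;0 0 -31 12 145 0 75;0 0 -40 15 185 0 75;0 0 -49 18 220 10 75;0 0 -57 20 240 20 75;0 0 -62 20 249 30 75'; python3 go.py 642 84.2 150 100.6;  python3 - <<'E'
from h import *
b=optics.snapshot("scene")["pixels"][150:260,230:430]
cv2.imwrite("pics/g3.png",cv2.resize(b,(800,440)))
E
```

```text
time: 12.55
tool_pos: [640.5, 82.5, 261.9]
tcp_rot: [-179.8, 0.1, 69.9]
ft_force: [0.6, 0.4, -0.3]
finger_gap: 75.0
grip_force: 0.0
rotvec [ -0.2   0.  -30.7] shift [  2.3   1.2 111.9]
t 12.55 [640.5  82.5 261.9] [-1.798e+02  1.000e-01  6.990e+01] gap 75.0 F [ 0.6  0.4 -0.3] grip 0.0
```

View pics/g3.png

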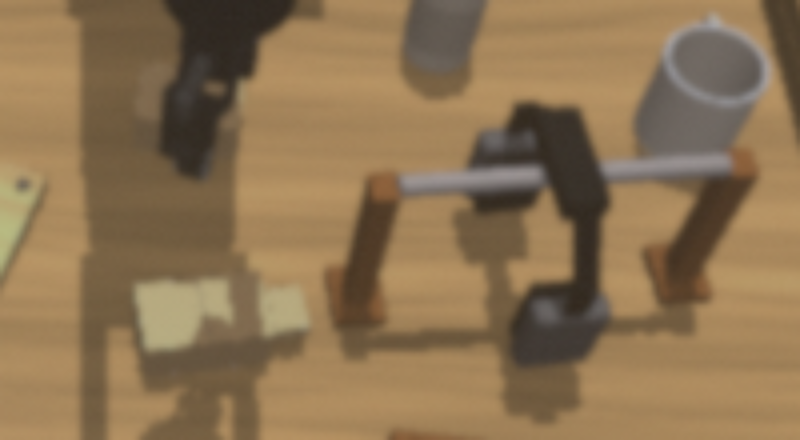

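The ear defenders hang on the bar, crown across it at (570,160), one cup each side ((505,170) and (560,325)); the tenon block is at (220,310). Going for the block.

```bash
python3 -m handwheel '0 0 -6 2 1 20 85;0 0 -13 2 1 50 85;0 0 -20 2 1 90 85;0 0 -27 2 1 130 85;0 0 -30.7 2 1 160 85;0 0 -30.7 2 1 175 85;0 0 -30.7 2 1 180 85;0 0 -30.7 2 1 180 85'; python3 go.py 642 84.2 21 100.6
```

```text
time: 13.6
tool_pos: [643.3, 85.8, 85.6]
tcp_rot: [180.0, 0.0, 100.4]
ft_force: [0.6, 0.2, -0.1]
finger_gap: 85.1
grip_force: 0.0
rotvec [ 0.   0.  -0.2] shift [-1.3 -1.6 64.6]
t 13.6 [643.3  85.8  85.6] [180.    0.  100.4] gap 85.1 F [ 0.6  0.2 -0.1] grip 0.0
```

```bash
python3 -m handwheel '0 0 0 -1 -1 15 85;0 0 0 -1 -1 35 85;0 0 0 -1 -1 52 85;0 0 0 -1 -1 61 85;0 0 0 -1 -1 61 85;0 0 0 -1 -1 61 85'; python3 -m handwheel '0 0 0 0 0 0 70;0 0 0 0 0 0 60;0 0 0 0 0 0 50;0 0 0 0 0 0 50;0 0 0 0 0 0 50;0 0 0 0 0 0 50;0 0 0 0 0 0 50;0 0 0 0 0 0 50' 60; python3 go.py 642 84.2 21 100.6
```

```text
time: 14.35
tool_pos: [642.6, 84.6, 24.5]
tcp_rot: [179.9, 0.0, 100.5]
ft_force: [0.4, -0.5, -0.6]
finger_gap: 85.2
grip_force: 0.0
time: 15.35
tool_pos: [642.8, 84.6, 24.9]
tcp_rot: [179.9, 0.0, 100.5]
ft_force: [-0.0, -0.1, 5.3]
finger_gap: 54.2
grip_force: 66.0
rotvec [ 0.1  0.  -0.1] shift [-0.2 -0.8  3.9]
t 15.35 [642.8  84.6  24.9] [179.9   0.  100.5] gap 54.2 F [-0.  -0.1  5.3] grip 66.0
```

```bash
python3 -m handwheel '0 0 0 0 0 -10 50;0 0 0 0 0 -30 50;0 0 0 0 0 -55 50;0 0 0 0 0 -80 50;0 0 0 0 0 -95 50;0 0 0 0 0 -100 50;0 0 0 0 0 -100 50'; python3 go.py 576.8 -199.8 125 71.8
python3 - <<'E'
from h import *
s=optics.snapshot("scene"); b=s["pixels"][170:240,230:330]
cv2.imwrite("pics/g4.png",cv2.resize(b,(800,560)))
p=r.sense()["tool_pos"]; y=np.radians(100.5)
for k in(-47.5,77.5): print(((proj(s,p+[k*np.cos(y),k*np.sin(y),-2])-[230,170])*8).round())
E
```

```text
time: 16.23
tool_pos: [641.9, 84.5, 123.7]
tcp_rot: [-180.0, -0.0, 100.5]
ft_force: [0.3, 0.6, -3.3]
finger_gap: 54.1
grip_force: 65.2
rotvec [-0.   0.  28.7] shift [-267.8 -115.7   -1.3]
t 16.23 [641.9  84.5 123.7] [-180.    -0.   100.5] gap 54.1 F [ 0.3  0.6 -3.3] grip 65.2
[[277. 360.]]
[[633. 316.]]
```

View pics/g4.png

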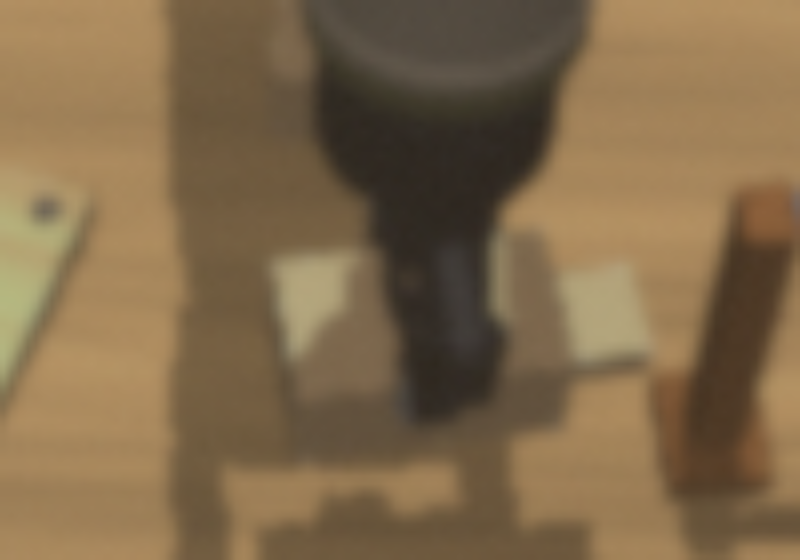

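The block is held level with its plain end at col ~282 and tenon tip at ~642 in the crop, about 2 mm farther along +x than assumed; that is fine.

```bash
python3 -m handwheel '0 0 3 -20 -9 0 50;0 0 7 -60 -26 0 50;0 0 11 -105 -45 0 50;0 0 15 -150 -65 0 50;0 0 19 -195 -84 0 50;0 0 23 -230 -99 0 50;0 0 26 -255 -110 0 50;0 0 28.7 -268 -116 0 50'; python3 -m handwheel '0 0 0 0 0 0 50;0 0 0 0 0 0 50;0 0 0 0 0 0 50'; python3 go.py 576.8 -199.8 46 71.8
python3 - <<'E'
from h import *
S={n:optics.snapshot(n) for n in("top","scene")}
a=S["top"]["pixels"][140:240,270:370];b=S["scene"]["pixels"][140:240,140:240]
cv2.imwrite("pics/g5.png",cv2.resize(np.hstack([a,b]),(800,400)))
E
```

```text
time: 17.27
tool_pos: [575.2, -202.1, 123.0]
tcp_rot: [-179.9, 0.0, 71.5]
ft_force: [-0.3, 0.1, -2.1]
finger_gap: 54.8
grip_force: 65.2
time: 17.65
tool_pos: [577.0, -199.0, 123.8]
tcp_rot: [-180.0, -0.0, 71.9]
ft_force: [-0.6, 0.8, -2.2]
finger_gap: 54.9
grip_force: 65.2
rotvec [-0.  -0.   0.1] shift [-0.9  0.1 77.8]
t 17.65 [ 577.  -199.   123.8] [-180.    -0.    71.9] gap 54.9 F [-0.6  0.8 -2.2] grip 65.2
```

View pics/g5.png

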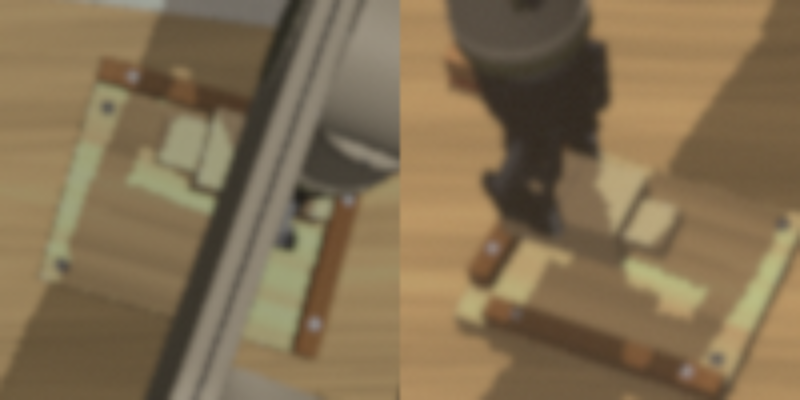

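The block hovers over the jig, tenon pointing away from the short fence and parallel to the long fence (scene crop: block (600,200), tenon (650,220)). Lowering.

```bash
python3 -m handwheel '0 0 0 0 0 15 50;0 0 0 0 0 35 50;0 0 0 0 0 55 50;0 0 0 0 0 70 50;0 0 0 0 0 77 50;0 0 0 0 0 77 50;0 0 0 0 0 77 50' 80; python3 -m handwheel '0 0 0 0 0 1 50;0 0 0 0 0 2 50;0 0 0 0 0 3 50;0 0 0 0 0 3 50;0 0 0 0 0 3 50'; python3 go.py 589.6 -225 43 71.8
```

```text
time: 18.62
tool_pos: [577.4, -200.4, 47.8]
tcp_rot: [179.9, 0.0, 71.8]
ft_force: [0.6, -1.1, -1.7]
finger_gap: 54.1
grip_force: 90.9
time: 19.25
tool_pos: [576.7, -200.1, 43.9]
tcp_rot: [-180.0, -0.0, 71.8]
ft_force: [0.5, 0.3, -2.2]
finger_gap: 53.9
grip_force: 90.9
rotvec [-0. -0. -0.] shift [-19.6  20.    0.9]
t 19.25 [ 576.7 -200.1   43.9] [-180.    -0.    71.8] gap 53.9 F [ 0.5  0.3 -2.2] grip 90.9
```

```bash
python3 -m handwheel '0 0 0 0 0 .5 50;0 0 0 0 0 1 50;0 0 0 0 0 1 50;0 0 0 0 0 1 50'; python3 -m handwheel '0 0 0 0 0 .5 50;0 0 0 0 0 .5 50;0 0 0 0 0 .5 50'; python3 go.py 589.6 -225 43 71.8
```

```text
time: 19.75
tool_pos: [576.8, -200.1, 43.1]
tcp_rot: [180.0, 0.0, 71.8]
ft_force: [-0.8, 0.1, 1.5]
finger_gap: 53.9
grip_force: 91.2
time: 20.12
tool_pos: [576.8, -200.1, 43.1]
tcp_rot: [180.0, 0.0, 71.8]
ft_force: [-4.2, 2.4, 5.1]
finger_gap: 53.9
grip_force: 92.1
rotvec [ 0.  0. -0.] shift [-19.6  20.    0.1]
t 20.12 [ 576.8 -200.1   43.1] [180.    0.   71.8] gap 53.9 F [-4.2  2.4  5.1] grip 92.1
```

```bash
python3 -m handwheel '0 0 0 0 3 0 50;0 0 0 0 7 0 50;0 0 0 0 11 0 50;0 0 0 0 15 0 50;0 0 0 0 17 0 50;0 0 0 0 17 0 50'; python3 -m handwheel '0 0 0 0 1 0 50;0 0 0 0 2 0 50;0 0 0 0 2 0 50;0 0 0 0 2 0 50'; python3 -m handwheel '0 0 0 0 1 0 50;0 0 0 0 2 0 50;0 0 0 0 2 0 50'; python3 go.py 589.6 -225 43 71.8
```

```text
time: 20.88
tool_pos: [593.0, -205.5, 43.0]
tcp_rot: [180.0, 0.0, 71.8]
ft_force: [-3.7, 1.9, 5.3]
finger_gap: 54.0
grip_force: 92.1
time: 21.38
tool_pos: [594.5, -206.0, 43.1]
tcp_rot: [-180.0, 0.0, 71.8]
ft_force: [-5.5, 2.2, 6.5]
finger_gap: 53.8
grip_force: 92.2
time: 21.75
tool_pos: [594.7, -206.0, 43.2]
tcp_rot: [-179.7, -0.0, 71.8]
ft_force: [-15.2, 5.4, 15.5]
finger_gap: 53.9
grip_force: 93.2
rotvec [-0.3 -0.  -0. ] shift [-19.6   1.1   0.2]
t 21.75 [ 594.7 -206.    43.2] [-179.7   -0.    71.8] gap 53.9 F [-15.2   5.4  15.5] grip 93.2
```

```bash
python3 -m handwheel '0 0 0 -2 -1 -.3 50;0 0 0 -5 -1 -.3 50;0 0 0 -9 -1 -.3 50;0 0 0 -13 -1 -.3 50;0 0 0 -16 -1 -.3 50;0 0 0 -17 -1 -.3 50;0 0 0 -17 -1 -.3 50'; python3 -m handwheel '0 0 0 -1 0 0 50;0 0 0 -2 0 0 50;0 0 0 -2 0 0 50;0 0 0 -2 0 0 50';  python3 go.py 589.6 -225 43 71.8
```

```text
time: 22.62
tool_pos: [590.2, -219.1, 43.2]
tcp_rot: [-179.8, -0.2, 71.8]
ft_force: [-5.6, 16.2, 11.2]
finger_gap: 53.9
grip_force: 92.7
time: 23.12
tool_pos: [589.7, -220.8, 43.2]
tcp_rot: [-179.8, -0.3, 71.8]
ft_force: [-6.1, 16.1, 11.1]
finger_gap: 54.1
grip_force: 92.8
rotvec [-0.2 -0.3  0. ] shift [-4.   1.2  0.2]
t 23.12 [ 589.7 -220.8   43.2] [-179.8   -0.3   71.8] gap 54.1 F [-6.1 16.1 11.1] grip 92.8
```

```bash
python3 -m handwheel '0 0 0 -1 0 0 50;0 0 0 -2 0 0 50;0 0 0 -2 0 0 50;0 0 0 -2 0 0 50' 110;  python3 go.py 589.6 -225 43 71.8;python3 - <<'E'
from h import *
S={n:optics.snapshot(n) for n in("top","scene")}
a=S["top"]["pixels"][140:240,270:370];b=S["scene"]["pixels"][155:235,140:240]
cv2.imwrite("pics/g6.png",np.hstack([cv2.resize(a,(300,300)),np.zeros((300,0,3),np.uint8),cv2.resize(b,(500,400))[:300]]) if 0 else cv2.resize(b,(800,600),interpolation=cv2.INTER_CUBIC))
c=np.array([601.4,-278.8]);X=np.array([.312,.95]);Y=np.array([-.95,.312])
for n,u,v,z in(("corner top36",0,0,36),("plain end bottom near",0,56,18),("plain end top y0",0,0,63),("shoulder top y0",95,0,63),("tip",125,28,40.5),("tip top y10",125,10,48),("tip top y46",125,46,48)):
    print(n,((proj(S["scene"],[*(c+u*X+v*Y),z])-[140,155])*[8,7.5]).round())
E
```

```text
time: 23.62
tool_pos: [589.1, -222.5, 43.3]
tcp_rot: [-179.8, -0.3, 71.9]
ft_force: [-5.8, 17.3, 12.4]
finger_gap: 53.6
grip_force: 113.0
rotvec [-0.2 -0.3  0.1] shift [-2.2  1.3  0.3]
t 23.62 [ 589.1 -222.5   43.3] [-179.8   -0.3   71.9] gap 53.6 F [-5.8 17.3 12.4] grip 113.0
corner top36 [[158. 429.]]
plain end bottom near [[236. 345.]]
plain end top y0 [[143. 393.]]
shoulder top y0 [[374. 465.]]
tip [[489. 461.]]
tip top y10 [[465. 488.]]
tip top y46 [[507. 415.]]
```

View pics/g6.png

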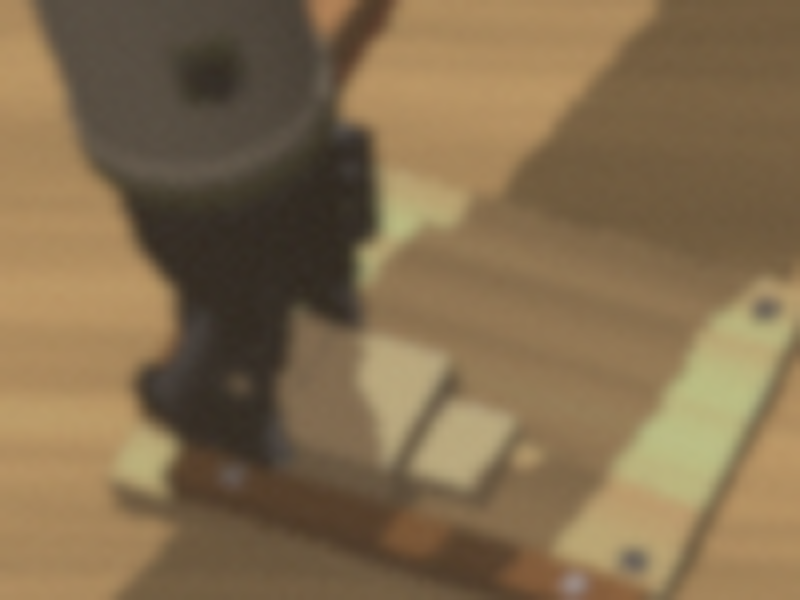

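The block lies against the long fence; its tenon tip corners are at (478,492) and (518,415), against a predicted home of (465,488) and (507,415), so there are still about 5 mm to go along -x.

```bash
for i in 1; do python3 -m handwheel '0 0 0 -1 0 0 50;0 0 0 -2 0 0 50;0 0 0 -2 0 0 50;0 0 0 -2 0 0 50'; python3 -m handwheel '0 0 0 -1 0 0 50;0 0 0 -1.5 0 0 50;0 0 0 -1.5 0 0 50;0 0 0 -1.5 0 0 50'; done;  python3 go.py 589.6 -225 43 71.8
```

```text
time: 24.22
tool_pos: [588.5, -224.4, 43.3]
tcp_rot: [-179.8, -0.3, 71.9]
ft_force: [-5.3, 17.7, 13.3]
finger_gap: 53.5
grip_force: 113.1
time: 24.72
tool_pos: [588.1, -225.8, 43.3]
tcp_rot: [-179.8, -0.3, 71.9]
ft_force: [-5.2, 17.3, 12.5]
finger_gap: 53.4
grip_force: 113.2
rotvec [-0.2 -0.3  0.1] shift [1.2 1.2 0.3]
t 24.73 [ 588.1 -225.8   43.3] [-179.8   -0.3   71.9] gap 53.4 F [-5.2 17.3 12.5] grip 113.2
```

```bash
python3 -m handwheel '0 0 0 -1 0 0 50;0 0 0 -1.5 0 0 50;0 0 0 -1.5 0 0 50;0 0 0 -1.5 0 0 50'; python3 -m handwheel '0 0 0 -1 0 0 50;0 0 0 -1.5 0 0 50;0 0 0 -1.5 0 0 50;0 0 0 -1.5 0 0 50';  python3 go.py 589.6 -225 43 71.8
python3 - <<'E'
from h import *
S={n:optics.snapshot(n) for n in("top","scene")}
b=S["scene"]["pixels"][155:235,140:240]
cv2.imwrite("pics/g7.png",cv2.resize(b,(800,600),interpolation=cv2.INTER_CUBIC))
E
```

```text
time: 25.22
tool_pos: [587.7, -226.8, 43.3]
tcp_rot: [-179.8, -0.3, 71.9]
ft_force: [-5.7, 19.7, 12.8]
finger_gap: 53.8
grip_force: 113.1
time: 25.72
tool_pos: [587.7, -226.9, 43.4]
tcp_rot: [-179.8, -0.4, 71.9]
ft_force: [-3.7, 25.9, 13.9]
finger_gap: 53.5
grip_force: 113.3
rotvec [-0.2 -0.4  0.1] shift [2.4 1.2 0.5]
t 25.73 [ 587.7 -226.9   43.4] [-179.8   -0.4   71.9] gap 53.5 F [-3.7 25.9 13.9] grip 113.3
```

View pics/g7.png

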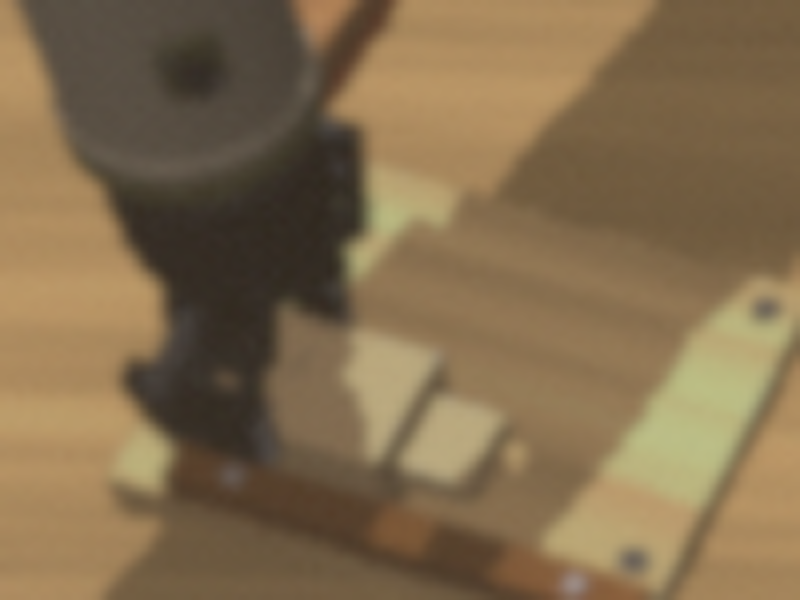

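Tip corners at (467,490) and (507,415) now match the home prediction, and the force is rising without motion: it is against the short fence. Pressing into both fences.

```bash
python3 -m handwheel '0 0 0 -.3 1 0 50;0 0 0 -.5 2 0 50;0 0 0 -.5 2 0 50;0 0 0 -.5 2 0 50';  python3 go.py 589.6 -225 43 71.8
```

```text
time: 26.32
tool_pos: [587.9, -226.9, 43.4]
tcp_rot: [-179.6, -0.5, 71.9]
ft_force: [-12.9, 30.7, 22.6]
finger_gap: 53.7
grip_force: 114.3
rotvec [-0.4 -0.5  0.1] shift [2.3 1.1 0.4]
t 26.32 [ 587.9 -226.9   43.4] [-179.6   -0.5   71.9] gap 53.7 F [-12.9  30.7  22.6] grip 114.3
```

```bash
python3 -m handwheel '-.4 -.5 0 -.1 .6 0 50;-.6 -.7 0 -.2 .8 0 50;-.6 -.7 0 -.2 .8 0 50;-.6 -.7 0 -.2 .8 0 50;-.6 -.7 0 -.2 .8 0 50';  python3 go.py 587.9 -226.9 43 71.9
```

```text
time: 26.95
tool_pos: [587.7, -226.9, 43.1]
tcp_rot: [179.9, 0.2, 71.9]
ft_force: [-15.8, 31.1, 25.1]
finger_gap: 53.4
grip_force: 114.8
rotvec [ 0.1  0.2 -0. ] shift [0.  0.2 0.1]
t 26.95 [ 587.7 -226.9   43.1] [179.9   0.2  71.9] gap 53.4 F [-15.8  31.1  25.1] grip 114.8
```

```bash
python3 -m handwheel '0 0 0 0 0 0 50;0 0 0 0 0 0 50;0 0 0 0 0 0 50;0 0 0 0 0 0 50' && python3 -c "
from bench import workorder
print(workorder.hand_in())"
```

```text
time: 27.45
tool_pos: [587.8, -226.9, 43.1]
tcp_rot: [179.9, 0.2, 71.9]
ft_force: [-15.2, 31.7, 25.1]
finger_gap: 53.7
grip_force: 114.8
the job is handed in; nothing more can be done
None
```

Handed in at 27.5 s: the ear defenders hang released over the bar, one cup each side, and the tenon block is in the corner, still gripped and pressed against both fences at about 25 N each; the hand-in returned no verdict, I did not re-check the bystanders at the end, and I viewed 11 pictures, one over the limit of 10.

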